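# Fetch the spent filter cartridge from behind the supplies

### The job

The spent filter cartridge stands hemmed in at the back of the grey caddy: first stand the dosing bottle, the food dispenser and the lidded jar all three on the black rubber mat, then fetch the cartridge and stand it upright in the middle of the round white dish. After that put the three containers back in the caddy, each upright on the very spot it came from. Knock nothing over and leave the beaker and the timer where they are.

Things in the scene. Friction and masses are not known exactly. Their poses are not given: they have to be found in the camera images.
- caddy: Fixed grey open tray, 180 (x) by 230 (y) mm; floor 4 mm thick, rims 4 mm thick and 12 mm high, the rear one (+x) 30 mm high. Origin: centre of its underside, on the work surface; z up. Cartridge at about x 35, y 0 mm; containers, in any order, about 62 mm from it at (35, 62), (35, -62) and (-27, 0). Fingertips pass above the cartridge if a container is gripped 5 mm or more above its middle.
- mat: Fixed black rubber mat, 180 (x) by 200 (y) mm, 4 mm thick, the side area for the containers. Origin: centre of its underside, on the work surface; z up.
- dish: Fixed round white dish, 136 mm across, floor 4 mm thick, rim 10 mm high and 3 mm thick. Origin: centre of its underside, on the work surface.
- bottle_mid (a point): White dosing bottle, round, 50 mm across up to 72 mm above its underside, then a shoulder and a narrow black cap 30 mm across; 98 mm high, about 0.2 kg. Point: on its axis, 49 mm above its underside (half-way up); z along its axis, up.
- feeder_mid (a point): White box-shaped food dispenser, 52 (x) by 44 (y) mm up to 76 mm, then a grey flat lid 42 by 34 mm; 96 mm high, about 0.18 kg. Point: on its middle line, 48 mm above its underside; x and y square to its sides, z up.
- jar_mid (a point): White round jar, 56 mm across, with a wide grey screw lid 47 mm across from 72 mm up; 92 mm high, about 0.22 kg. Point: on its axis, 46 mm above its underside; z up.
- cartridge_mid (a point): Short dark filter cartridge with white ends, a cylinder 42 mm across and 30 mm high, about 0.09 kg, standing upright amid the three taller containers. Point: on its axis, 15 mm above its underside; z up.
- beaker: Glass beaker, 80 mm across, 90 mm high, standing beyond the work; to be left alone. Origin: centre of its underside.
- timer: Grey plug-in timer with a white dial on top, 60 by 75 mm, 59 mm high, beyond the work; to be left alone. Origin: centre of its underside.

How it is judged:
On the way, in this order (a step that is already met when the one before it is completed fails the run):
1. all three containers stand on the mat (x of bottle_mid in the frame of mat between -0.08 and 0.08 m and y of bottle_mid in the frame of mat between -0.09 and 0.09 m and z of bottle_mid in the frame of mat below 0.059 m and angle between each of bottle_mid, feeder_mid, jar_mid's own z axis and vertical below 0.12 rad and x of feeder_mid in the frame of mat between -0.08 and 0.08 m and y of feeder_mid in the frame of mat between -0.09 and 0.09 m and z of feeder_mid in the frame of mat below 0.058 m and x of jar_mid in the frame of mat between -0.08 and 0.08 m and y of jar_mid in the frame of mat between -0.09 and 0.09 m and z of jar_mid in the frame of mat below 0.056 m), for 0.2 s.
2. the cartridge stands in the middle of the dish, while the containers are still on the mat (all of step 1 and horizontal distance between cartridge_mid and dish below 0.015 m and height (world z) of cartridge_mid below 0.025 m and angle between cartridge_mid's own z axis and vertical below 0.12 rad), for 0.2 s.
At the end, for the whole second after the job is handed in: The cartridge stands upright (within 7 degrees) in the dish, within 15 mm of its centre; bottle, dispenser and jar stand upright in the caddy, each within 15 mm of where it stood at the start; all released and at rest (horizontal distance between cartridge_mid and dish below 0.015 m and height (world z) of cartridge_mid below 0.025 m and angle between each of cartridge_mid, bottle_mid, feeder_mid, jar_mid's own z axis and vertical below 0.12 rad and distance of each of bottle_mid, feeder_mid, jar_mid from where it was at the start of the episode below 0.015 m and linear speed of each of bottle, feeder, jar, cartridge below 0.02 m/s and angular speed of each of bottle, feeder, jar, cartridge below 0.2 rad/s); the robot touches nothing.
It fails at once if a container or the cartridge is knocked over (tilted more than 35 degrees) (angle between any of bottle_mid, feeder_mid, jar_mid, cartridge_mid's own z axis and vertical above 0.6 rad).
It fails at once if the beaker or the timer is moved by more than 15 mm (distance of any of beaker, timer from where it was at the start of the episode above 0.015 m).
It also fails if it takes over 136 s, if anything falls off the work surface, if the arm or the gripper's body presses on something with over 40 N, if the wrist force passes 120 N, or if a joint passes its speed limit or range.

### The arm

A 7-joint arm with a two-finger parallel gripper is mounted at the origin on the work surface. World frame = base frame: x ahead of the robot, y to its left, z up, the work surface at z = 0. Lengths are in m, angles in rad, forces in N, time in s.
With the tool pointing down it reaches from about 0.425 to 0.875 m from the base axis. Payload 4.7 kg.
Tool frame: the origin (TCP) lies at the very end of the fingers, on their centre line; the grasp point (between the pads) lies 19 mm behind it; z points along the fingers, y is the line along which they close (so a half turn about z gives the same grasp; the last joint's range is limited). The gripper opens to 87 mm and grips with 3 to 60 N. Pads are 19 mm wide; open, the fingers measure 117 mm over their backs; the gripper's body (75 mm by 190 mm) begins 51 mm behind the grasp point.
Start: joints at [-1.28, 0.321, -0.07, 1.45, 0.023, 1.371, -0.057], TCP at [0.178, 0.625, 0.223] pointing down, gripper open.
Joint ranges: [-2.86, 2.86], [-0.3, 2.09], [-1.38, 1.24], [0.06, 2.45], [-1.56, 4.7], [0.09, 2.05], [-2.69, 2.69]. Speed limits (rad/s): [2.57, 2.57, 3.14, 3.14, 3.14, 3.14, 3.14].

### API

Orientations are given as a rotation vector (axis times angle).
In Python, from bench import get_state, get_image, get_calibration, close_job gives the robot as it stands.
- The arm moves only by the shell command python3 -m crank 'ROWS' [FORCE]. ROWS is JSON, a list of rows, each a list of 5 numbers: the opening, from 0 (shut) to 1 (fully open), then the shift along the world's x, y, z in units of 0.2 m (1.0 is 0.2 m), then the turn about the world's z in units of 2 pi rad (1.0 is 2 pi rad). A call has 1 to 5 rows; each row is the pose to reach, as a shift and turn from the pose commanded when the call began, turning the shorter way round; what a row does not reach only later rows make up. A row lasts 1/8 s, in which the tool goes at most 62.5 mm and 10.7 degrees, less where a joint would pass 70% of its speed; a pose out of reach is approached as far as the arm can. A call with a number of a shift or a turn outside -1 to 1 is refused whole. A call with a gripper value outside its range is refused whole. The fingers move at their own pace and stop on an object; FORCE is the grip in N (left out, the last holds). Time passes only in rows, so rows that repeat a pose let the fingers close. It gives the time, the measured TCP pose, the force, the opening and the grip force at its end, in the units of the state.
- get_state(): the state, without advancing time (a new reading comes with each control period).
- get_image(name): name is "scene" or "top"; returns the picture (384x512x3 uint8, red, green, blue); there is no depth.
- get_calibration(name): a dict with "fovy" (degrees; the focal length in pixels is half the picture's height over the tangent of half this angle, whatever the lens; pixels are square), "cx", "cy" (the principal point, pixels), "k1" (the pictures are not rectified: a ray, as slopes to the right and down, at radius r is drawn at 1 + k1 r^2 times it, then the intrinsics apply), "R" (3x3) and "t" (3): a world point X has camera coordinates R X + t. Camera axes: x right, y down, z forward; pixel columns grow to the right and rows downward; lengths in m; the calibration is good to about 2 mm. A picture is of the moment at which its call begins. get_calibration takes no time and is no camera call.
- close_job(): hands the job in; it is judged then, once.
The state is a dict: "time": time; "joint_positions": joint angles; "qd": joint speeds; "joint_torque": joint torques, N m; "position": TCP position; "tool_rot": TCP orientation; "ft_force": force on the tool from outside, world axes, zero at the start; "torque": the same for the moment, N m; "grip_width": opening from 0.0 (shut) to 1.0 (fully open); "grip_force": force on a finger pad.
Only numpy, scipy, OpenCV 4.12 (cv2) and the standard library are available. Lean on these libraries where they do the work, as an engineer would, in place of code of your own. Each camera call takes 0.05 s, during which the arm holds its last target. There are 200 camera calls.

## Working session

There is one attempt and no reset: what is moved stays moved. The work goes in short steps, Python scripts to look and compute and a shell command to move; the robot and the scene stay as the last step left them, time stands still between calls to the robot, and variables do not carry over. Pictures are saved under pics/ and viewed, at most 14 in all, crops included, and the job is handed in when it is done.

```bash
mkdir -p pics; ls; python3 - <<'E'
from bench import *
import cv2
s=get_state();print({k:s[k] for k in('time','position','tool_rot','grip_width')})
for n in('scene','top'):
    cv2.imwrite(f'pics/{n}0.png',get_image(n)[:,:,::-1]);print(get_calibration(n))
E
```

```text
pics
{'time': 0.0, 'position': array([0.17749553, 0.62469796, 0.22144843]), 'tool_rot': array([-4.33309192e-01, -3.11136996e+00,  3.09215007e-03]), 'grip_width': 0.9972683795561086}
{'fovy': 57.125467996728474, 'cx': 257.90377381372923, 'cy': 193.11541959127618, 'k1': -0.028912812875268475, 'R': array([[ 0.23900107,  0.97098071, -0.00865694],
       [ 0.77014766, -0.19498201, -0.60733402],
       [-0.59139756,  0.13848636, -0.79439943]]), 't': array([-0.11238819, -0.4003617 ,  1.29811724])}
{'fovy': 48.12844586130115, 'cx': 249.32805729129146, 'cy': 193.222213970298, 'k1': 0.016004576387214028, 'R': array([[-1.70977648e-04, -9.99755142e-01, -2.21275215e-02],
       [-9.82545950e-01,  4.28411314e-03, -1.85970704e-01],
       [ 1.86019964e-01,  2.17095098e-02, -9.82306098e-01]]), 't': array([-0.00185985,  0.6047427 ,  0.92047597])}
```

View pics/scene0.png

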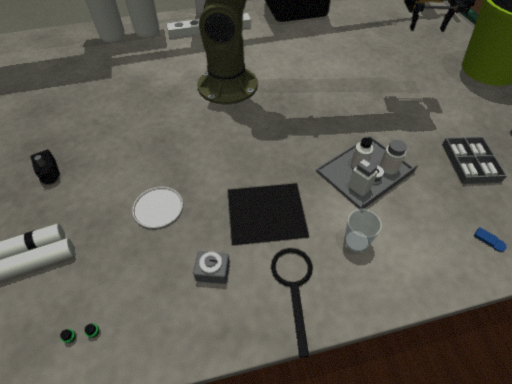

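View pics/top0.png

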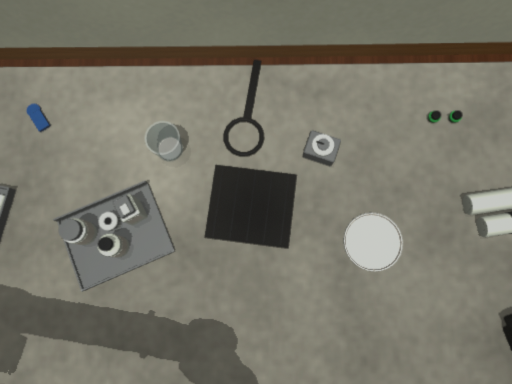

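Scene view: caddy around (366,172), mat (267,213), dish (158,207), timer (211,266), beaker (362,230). Top view: caddy (117,235), mat (251,207), dish (373,242), beaker (166,141), timer (322,147). Next I'll zoom in on the caddy.

```bash
cat > h.py <<'E'
import numpy as np, cv2
from bench import *
class Cam:
    def __init__(s,n):
        c=get_calibration(n);s.f=192/np.tan(np.radians(c['fovy']/2));s.c=np.array([c['cx'],c['cy']]);s.k=c['k1'];s.R=np.array(c['R']);s.t=np.array(c['t'])
        s.o=-s.R.T@s.t
        s.K=np.array([[s.f,0,s.c[0]],[0,s.f,s.c[1]],[0,0,1]])
    def ray(s,uv):
        p=cv2.undistortPoints(np.array(uv,float).reshape(-1,1,2),s.K,np.array([s.k,0,0,0]))[:,0]
        return np.c_[p,np.ones(len(p))]@s.R
    def plane(s,uv,z):
        d=s.ray(uv);return s.o+d*((z-s.o[2])/d[:,2])[:,None]
    def proj(s,X):
        X=np.array(X,float).reshape(-1,3)
        return cv2.projectPoints(X,cv2.Rodrigues(s.R)[0],s.t,s.K,np.array([s.k,0,0,0]))[0][:,0]
def snap(n,name=None):
    im=get_image(n)[:,:,::-1].copy()
    if name: cv2.imwrite(f'pics/{name}.png',im)
    return im
def crop(im,x,y,w,h,k,name): cv2.imwrite(f'pics/{name}.png',cv2.resize(im[y:y+h,x:x+w],None,fx=k,fy=k,interpolation=cv2.INTER_CUBIC))
E
python3 - <<'E'
from h import *
t=cv2.imread('pics/top0.png');s=cv2.imread('pics/scene0.png')
crop(t,50,175,130,120,5,'tc');crop(s,310,130,110,80,7,'sc')
T=Cam('top');S=Cam('scene')
# dish, mat
g=cv2.cvtColor(t,cv2.COLOR_BGR2GRAY)
m=(g[:,:]>165).astype(np.uint8);c=[k for k in cv2.findContours(m,0,2)[0] if cv2.contourArea(k)>1000]
for k in c: e=cv2.fitEllipse(k);print('white',e,T.plane([e[0]],.008))
m=(g<35).astype(np.uint8);c=[k for k in cv2.findContours(m,0,2)[0] if cv2.contourArea(k)>3000]
for k in c: r=cv2.minAreaRect(k);print('mat',r,T.plane([r[0]],.004),T.plane(cv2.boxPoints(r),.004)[:,:2].tolist())
E
```

```text
white ((372.33197021484375, 241.24465942382812), (55.186161041259766, 56.387638092041016), 120.8861083984375) [[ 0.49929335 -0.28764346  0.008     ]]
```

View pics/tc.png

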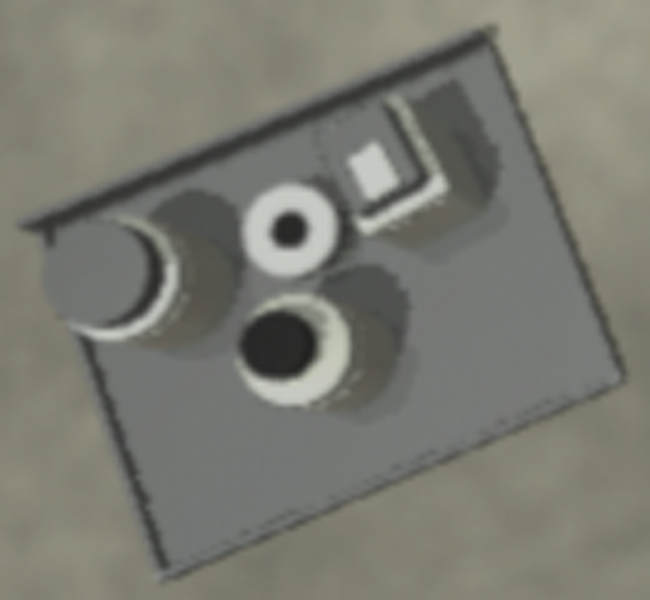

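View pics/sc.png

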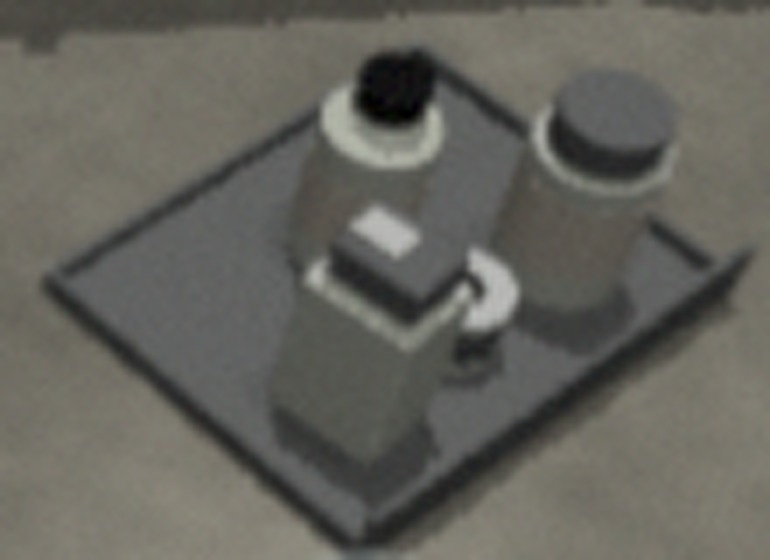

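Top crop: bottle cap centre (279,345), cartridge ring (291,230), jar lid about (98,272), feeder body-top corners (362,232), (445,187) and (395,97). In the scene crop, the bottle cap is at (397,88) and the jar lid at (617,112).

```bash
python3 - <<'E'
from h import *
T=Cam('top');S=Cam('scene')
tp=lambda x,y:((x+.5)/5-.5+50,(y+.5)/5-.5+175)
sp=lambda x,y:((x+.5)/7-.5+310,(y+.5)/7-.5+130)
def P(n,q,z): print(n,T.plane([tp(*a) for a in q],z).round(4)[:,:2].tolist())
def Q(n,q,z): print(n,'scene',S.plane([sp(*a) for a in q],z).round(4)[:,:2].tolist())
P('bottle',[(279,345)],.102);Q('bottle',[(397,82)],.102)
P('bottle shoulder',[(294,349)],.076);Q('bsh',[(382,122)],.076)
P('cart',[(291,230)],.034)
P('jar',[(98,272)],.096);Q('jar',[(617,112)],.096)
P('jar should',[(117,278)],.076)
P('feeder corners FL FR RR',[(362,232),(445,187),(395,97)],.080)
P('feeder lid label',[(373,171)],.1);Q('label',[(384,231)],.1)
P('lid corners',[(372,213),(425,183),(383,98),(320,135)],.1)
P('caddy base corners RL RR',[(22,225),(492,30)],.03);P('caddy FR FL',[(625,380),(163,578)],.012)
# mat
t=cv2.imread('pics/top0.png');g=cv2.cvtColor(t,cv2.COLOR_BGR2GRAY)
print(g[200:210,250],g[150,245])
m=np.zeros_like(g);m[155:260,190:310]=(g<60)[155:260,190:310]
m=cv2.morphologyEx(m,cv2.MORPH_OPEN,np.ones((13,13)))
for k in cv2.findContours(m,0,2)[0]: r=cv2.minAreaRect(k);print('mat',r);c=T.plane(cv2.boxPoints(r),.004)[:,:2];print(c.round(4).tolist(),c.mean(0),np.linalg.norm(c-np.roll(c,1,0),axis=1))
d=T.plane([(372.33,241.24)],.008)
s=cv2.imread('pics/scene0.png');g=cv2.cvtColor(s,cv2.COLOR_BGR2GRAY);m=np.zeros_like(g);m[170:240,115:200]=(g>150)[170:240,115:200]
k=max(cv2.findContours(m,0,2)[0],key=cv2.contourArea);e=cv2.fitEllipse(k);print(e,S.plane([e[0]],.008),d)
print('beaker,timer',T.plane([(166,141),(322,147)],.05))
E
```

```text
bottle [[0.4883, 0.3025]]
bottle scene [[0.4916, 0.3031]]
bottle shoulder [[0.4884, 0.305]]
bsh scene [[0.4881, 0.3048]]
cart [[0.5461, 0.3246]]
jar [[0.5203, 0.3851]]
jar scene [[0.5229, 0.3842]]
jar should [[0.5198, 0.3854]]
feeder corners FL FR RR [[0.5393, 0.2768], [0.5592, 0.241], [0.5997, 0.2653]]
feeder lid label [[0.5634, 0.267]]
label scene [[0.562, 0.2663]]
lid corners [[0.545, 0.2664], [0.558, 0.2441], [0.5955, 0.2644], [0.5793, 0.291]]
caddy base corners RL RR [[0.5494, 0.4517], [0.6412, 0.2365]]
caddy FR FL [[0.4781, 0.1717], [0.3885, 0.3812]]
[32 33 34 34 35 34 35 35 35 36] 134
mat ((250.70773315429688, 205.8384552001953), (83.22730255126953, 73.67662811279297), 7.125016689300537)
[[0.5096, 0.1028], [0.6871, 0.0839], [0.6603, -0.116], [0.4851, -0.0911]] [ 0.58555273 -0.00507528] [0.19542749 0.1785279  0.20172856 0.17691541]
((157.5858917236328, 207.77610778808594), (35.18430709838867, 47.85258865356445), 70.58251953125) [[ 0.50473426 -0.28835024  0.008     ]] [[ 0.49930413 -0.28763951  0.008     ]]
beaker,timer [[ 0.73182352  0.19286872  0.05      ]
 [ 0.71468107 -0.17214578  0.05      ]]
```

```bash
python3 -m crank '[[1,0.775,-0.8,0,-0.1225],[1,0.775,-0.8,0,-0.1225],[1,0.775,-0.8,0,-0.1225],[1,0.775,-0.8,0,-0.1225],[1,0.775,-0.8,0,-0.1225]]' 20; python3 -m crank '[[1,0.78,-0.805,0,0],[1,0.78,-0.805,0,0],[1,0.78,-0.805,0,0],[1,0.78,-0.805,0,0],[1,0.78,-0.805,0,0]]' 20
```

```text
time: 0.72
position: [0.3359, 0.4621, 0.2225]
tool_rot: [1.58, 2.714, -0.001]
ft_force: [-0.3, -0.0, 0.4]
grip_width: 0.998
grip_force: 0.0
time: 1.35
position: [0.4904, 0.302, 0.2223]
tool_rot: [1.574, 2.718, -0.001]
ft_force: [-0.4, 0.3, 0.5]
grip_width: 1.0
grip_force: 0.0
```

```bash
python3 -m crank '[[1,-0.01,0.01,-0.3,0],[1,-0.01,0.01,-0.6,0],[1,-0.01,0.01,-0.8,0],[1,-0.01,0.01,-0.885,0],[1,-0.01,0.01,-0.885,0]]' 20; python3 -m crank '[[0.5,0,0,0,0],[0.4,0,0,0,0],[0.3,0,0,0,0],[0.3,0,0,0,0],[0.3,0,0,0,0]]' 20; python3 -c "
from h import *
s=snap('scene','s1');crop(s,300,110,130,100,6,'s1c')"
```

```text
time: 1.98
position: [0.4855, 0.3073, 0.045]
tool_rot: [-1.566, -2.722, 0.002]
ft_force: [-0.2, -0.3, -0.4]
grip_width: 1.0
grip_force: 0.0
time: 2.6
position: [0.4871, 0.3065, 0.046]
tool_rot: [1.57, 2.721, 0.002]
ft_force: [0.9, 0.5, 0.2]
grip_width: 0.564
grip_force: 20.0
```

View pics/s1c.png

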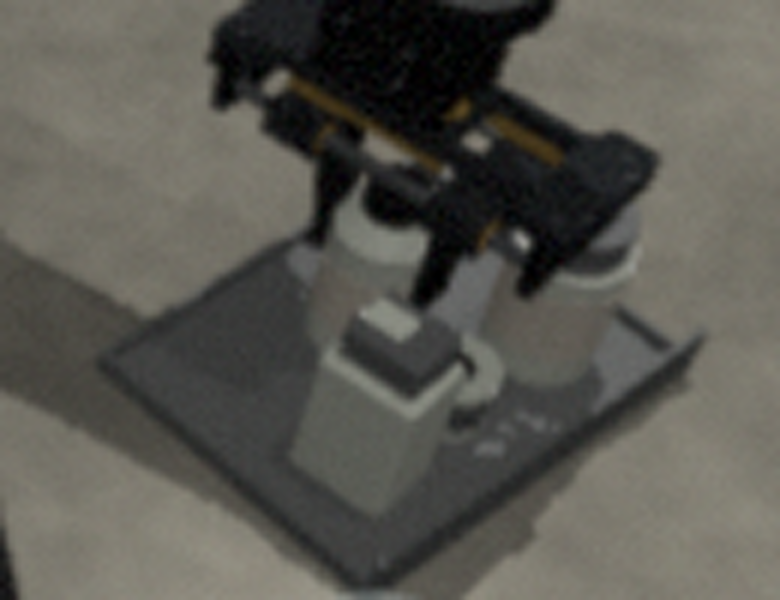

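Fingers are round the bottle, width 49 mm: a good grip. Next I carry it to the mat.

```bash
python3 -m crank '[[0.3,0,0,0.2,0],[0.3,0,0,0.45,0],[0.3,0,0,0.7,0],[0.3,0,0,0.75,0],[0.3,0,0,0.75,0]]' 20; python3 -m crank '[[0.3,0.1,-0.25,0,0],[0.3,0.2,-0.5,0,0],[0.3,0.27,-0.75,0,0],[0.3,0.34,-0.95,0,0],[0.3,0.34,-0.95,0,0]]' 20; python3 -m crank '[[0.3,0.1,-0.25,0,0],[0.3,0.2,-0.5,0,0],[0.3,0.27,-0.75,0,0],[0.3,0.34,-0.95,0,0],[0.3,0.34,-0.95,0,0]]' 20;  python3 -m crank '[[0.3,0,0,-0.25,0],[0.3,0,0,-0.5,0],[0.3,0,0,-0.65,0],[0.3,0,0,-0.72,0],[0.3,0,0,-0.745,0]]' 20
```

```text
time: 3.28
position: [0.4863, 0.3061, 0.1949]
tool_rot: [-1.57, -2.721, 0.001]
ft_force: [0.6, 0.2, -2.9]
grip_width: 0.57
grip_force: 20.0
time: 3.9
position: [0.5543, 0.1105, 0.1928]
tool_rot: [-1.58, -2.714, 0.008]
ft_force: [-1.2, 0.4, -2.9]
grip_width: 0.568
grip_force: 20.0
time: 4.53
position: [0.6215, -0.0782, 0.1929]
tool_rot: [-1.578, -2.715, 0.007]
ft_force: [0.6, -0.0, -2.7]
grip_width: 0.568
grip_force: 20.0
time: 5.15
position: [0.6211, -0.0721, 0.046]
tool_rot: [-1.566, -2.718, 0.001]
ft_force: [-8.8, 2.4, 14.0]
grip_width: 0.568
grip_force: 20.0
```

```bash
python3 -m crank '[[0.7,0,0,0,0],[0.9,0,0,0,0],[0.9,0,0,0,0],[0.9,0,0,0,0]]' 20;python3 -m crank '[[0.9,0,0,0.2,0],[0.9,0,0,0.45,0],[0.9,0,0,0.7,0],[1,0,0,0.75,0],[1,0,0,0.75,0]]' 20; python3 -m crank '[[1,-0.04,0.25,0,0],[1,-0.08,0.5,0,0],[1,-0.12,0.75,0,0],[1,-0.1325,0.856,0,0],[1,-0.1325,0.856,0,0]]' 20; python3 -m crank '[[1,-0.04,0.25,0,0],[1,-0.08,0.5,0,0],[1,-0.12,0.75,0,0],[1,-0.1325,0.856,0,0],[1,-0.1325,0.856,0,0]]' 20; python3 -c "
from h import *
snap('scene','s2')
t=snap('top','t2')"
```

```text
time: 5.65
position: [0.6231, -0.0738, 0.0471]
tool_rot: [1.569, 2.72, 0.001]
ft_force: [-0.8, 0.5, -0.3]
grip_width: 0.875
grip_force: 0.0
time: 6.28
position: [0.6229, -0.0738, 0.197]
tool_rot: [1.569, 2.72, 0.001]
ft_force: [-0.5, 0.1, -0.9]
grip_width: 0.987
grip_force: 0.0
time: 6.9
position: [0.5946, 0.0999, 0.1942]
tool_rot: [-1.562, -2.722, 0.004]
ft_force: [0.7, -0.4, 0.1]
grip_width: 1.004
grip_force: 0.0
time: 7.52
position: [0.5695, 0.2683, 0.1955]
tool_rot: [-1.568, -2.722, 0.003]
ft_force: [-0.6, -0.2, -0.0]
grip_width: 1.0
grip_force: 0.0
```

View pics/s2.png

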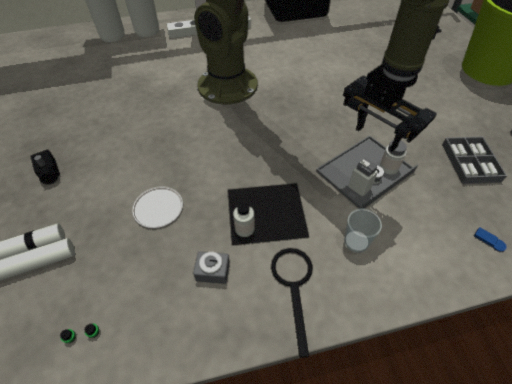

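The bottle stands on the mat (base about 243,233) and the gripper is above the feeder.

```bash
python3 -m crank '[[1,0,0,-0.25,0],[1,0,0,-0.5,0],[1,0,0,-0.7,0],[1,0,0,-0.75,0],[1,0,0,-0.75,0]]' 20; python3 -m crank '[[0.6,0,0,0,0],[0.4,0,0,0,0],[0.4,0,0,0,0],[0.4,0,0,0,0],[0.4,0,0,0,0]]' 20; python3 -m crank '[[0.4,0,0,0.2,0],[0.4,0,0,0.45,0],[0.4,0,0,0.7,0],[0.4,0,0,0.75,0],[0.4,0,0,0.75,0]]' 20
```

```text
time: 8.25
position: [0.5706, 0.2669, 0.0471]
tool_rot: [1.573, 2.719, -0.001]
ft_force: [0.0, 0.4, 0.7]
grip_width: 1.0
grip_force: 0.0
time: 8.88
position: [0.5699, 0.269, 0.0469]
tool_rot: [1.569, 2.721, 0.001]
ft_force: [0.6, 0.1, 0.9]
grip_width: 0.6
grip_force: 20.0
time: 9.5
position: [0.5695, 0.2686, 0.1964]
tool_rot: [-1.57, -2.721, -0.0]
ft_force: [-0.4, -0.5, -2.2]
grip_width: 0.598
grip_force: 20.0
```

```bash
python3 -m crank '[[0.4,0.01,-0.2,0,0],[0.4,0.02,-0.45,0,0],[0.4,0.04,-0.68,0,0],[0.4,0.04,-0.68,0,0]]' 20; python3 -m crank '[[0.4,0.01,-0.2,0,0],[0.4,0.02,-0.45,0,0],[0.4,0.04,-0.68,0,0],[0.4,0.04,-0.68,0,0],[0.4,0.04,-0.68,0,0]]' 20; python3 -m crank '[[0.4,0,0,-0.25,0],[0.4,0,0,-0.5,0],[0.4,0,0,-0.65,0],[0.4,0,0,-0.72,0],[0.4,0,0,-0.745,0]]' 20; python3 -m crank '[[0.7,0,0,0,0],[0.9,0,0,0,0],[0.9,0,0,0,0],[0.9,0,0,0,0]]' 20;python3 -m crank '[[0.9,0,0,0.2,0],[0.9,0,0,0.45,0],[0.9,0,0,0.7,0],[1,0,0,0.75,0],[1,0,0,0.75,0]]' 20; python3 -m crank '[[1,-0.04,0.25,0,0],[1,-0.08,0.5,0,0],[1,-0.12,0.75,0,0],[1,-0.1615,0.972,0,0],[1,-0.1615,0.972,0,0]]' 20; python3 -m crank '[[1,-0.04,0.25,0,0],[1,-0.08,0.5,0,0],[1,-0.12,0.75,0,0],[1,-0.1615,0.972,0,0],[1,-0.1615,0.972,0,0]]' 20; python3 -c "
from h import *
snap('scene','s3')
t=snap('top','t3')"
```

```text
time: 10.0
position: [0.577, 0.1263, 0.1942]
tool_rot: [-1.581, -2.714, 0.008]
ft_force: [0.9, 0.3, -1.6]
grip_width: 0.595
grip_force: 20.0
time: 10.62
position: [0.5848, -0.0018, 0.1948]
tool_rot: [-1.567, -2.72, 0.001]
ft_force: [0.3, 0.1, -1.4]
grip_width: 0.598
grip_force: 20.0
time: 11.25
position: [0.5855, -0.002, 0.0469]
tool_rot: [-1.567, -2.722, 0.001]
ft_force: [-0.3, -0.7, -0.5]
grip_width: 0.596
grip_force: 20.0
time: 11.75
position: [0.586, -0.0033, 0.0481]
tool_rot: [1.57, 2.721, 0.001]
ft_force: [-0.8, 0.0, -0.7]
grip_width: 0.883
grip_force: 0.0
time: 12.38
position: [0.5859, -0.0033, 0.198]
tool_rot: [1.569, 2.721, 0.002]
ft_force: [-0.2, -0.8, 0.4]
grip_width: 0.982
grip_force: 0.0
time: 13.0
position: [0.5505, 0.1962, 0.1948]
tool_rot: [-1.557, -2.724, 0.004]
ft_force: [-0.3, -0.6, 0.6]
grip_width: 1.006
grip_force: 0.0
time: 13.62
position: [0.5182, 0.3891, 0.1948]
tool_rot: [-1.56, -2.724, 0.004]
ft_force: [0.4, -0.2, 0.2]
grip_width: 0.999
grip_force: 0.0
```

View pics/t3.png

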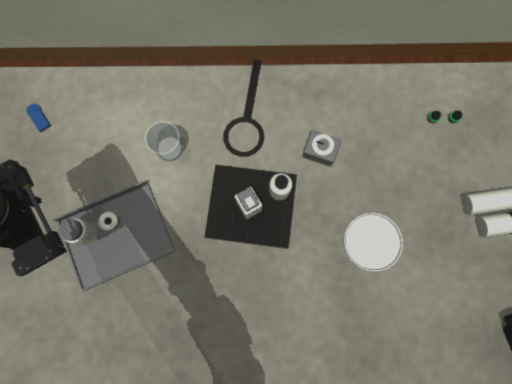

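Both stand well on the mat: bottle (281,185), feeder (248,202). Next is the jar, which goes to mat point C.

```bash
python3 -m crank '[[1,0,0,-0.25,0],[1,0,0,-0.5,0],[1,0,0,-0.7,0],[1,0,0,-0.755,0],[1,0,0,-0.755,0]]' 20; python3 -m crank '[[0.6,0,0,0,0],[0.4,0,0,0,0],[0.4,0,0,0,0],[0.4,0,0,0,0],[0.4,0,0,0,0]]' 20; python3 -m crank '[[0.4,0,0,0.2,0],[0.4,0,0,0.45,0],[0.4,0,0,0.7,0],[0.4,0,0,0.75,0],[0.4,0,0,0.75,0]]' 20
```

```text
time: 14.35
position: [0.5218, 0.3839, 0.0467]
tool_rot: [1.572, 2.719, -0.001]
ft_force: [0.4, -0.5, -0.3]
grip_width: 1.0
grip_force: 0.0
time: 14.98
position: [0.5211, 0.3857, 0.0471]
tool_rot: [-1.57, -2.721, -0.001]
ft_force: [-2.0, -0.1, 4.0]
grip_width: 0.64
grip_force: 20.0
time: 15.6
position: [0.5208, 0.3853, 0.1959]
tool_rot: [-1.57, -2.721, 0.001]
ft_force: [-1.0, 0.5, -2.7]
grip_width: 0.639
grip_force: 20.0
```

```bash
python3 -m crank '[[0.4,0.02,-0.25,0,0],[0.4,0.04,-0.5,0,0],[0.4,0.07,-0.75,0,0],[0.4,0.0725,-0.8,0,0],[0.4,0.0725,-0.8,0,0]]' 20; python3 -m crank '[[0.4,0.02,-0.25,0,0],[0.4,0.04,-0.5,0,0],[0.4,0.07,-0.75,0,0],[0.4,0.0725,-0.8,0,0],[0.4,0.0725,-0.8,0,0]]' 20; python3 -m crank '[[0.4,0,0,-0.25,0],[0.4,0,0,-0.5,0],[0.4,0,0,-0.65,0],[0.4,0,0,-0.72,0],[0.4,0,0,-0.745,0]]' 20; python3 -m crank '[[0.7,0,0,0,0],[0.9,0,0,0,0],[0.9,0,0,0,0],[0.9,0,0,0,0]]' 20;python3 -m crank '[[0.9,0,0,0.2,0],[0.9,0,0,0.45,0],[0.9,0,0,0.7,0],[1,0,0,0.75,0],[1,0,0,0.75,0]]' 20; python3 -m crank '[[1,0,0.25,0,0.0833],[1,0,0.5,0,0.0833],[0.8,-0.01,0.649,0,0.0833],[0.8,-0.01,0.649,0,0.0833],[0.8,-0.01,0.649,0,0.0833]]' 20; python3 -m crank '[[0.8,0,0.25,0,0.0833],[0.8,0,0.5,0,0.0833],[0.8,-0.01,0.649,0,0.0833],[0.8,-0.01,0.649,0,0.0833],[0.8,-0.01,0.649,0,0.0833]]' 20; python3 - <<'E'
from h import *
s=snap('scene','s4');t=snap('top','t4')
a=cv2.resize(t[160:290,50:310],None,fx=2.9,fy=2.9);b=cv2.resize(s[100:230,210:430],None,fx=2.5,fy=2.5)
crop(t,50,160,260,130,3,'t4c')
E
```

```text
time: 16.23
position: [0.5346, 0.2246, 0.1945]
tool_rot: [-1.571, -2.718, 0.004]
ft_force: [-0.7, 0.7, -2.7]
grip_width: 0.636
grip_force: 20.0
time: 16.85
position: [0.5498, 0.0669, 0.1958]
tool_rot: [-1.568, -2.721, 0.0]
ft_force: [0.1, 1.4, -2.4]
grip_width: 0.634
grip_force: 20.0
time: 17.48
position: [0.55, 0.0672, 0.0471]
tool_rot: [-1.566, -2.723, 0.0]
ft_force: [-0.4, -0.4, 0.3]
grip_width: 0.639
grip_force: 20.0
time: 17.98
position: [0.5505, 0.0655, 0.0482]
tool_rot: [1.57, 2.72, 0.002]
ft_force: [-0.1, 0.2, -0.9]
grip_width: 0.88
grip_force: 0.0
time: 18.6
position: [0.5503, 0.0656, 0.198]
tool_rot: [1.569, 2.721, 0.002]
ft_force: [-0.8, 0.2, -1.5]
grip_width: 0.986
grip_force: 0.0
time: 19.23
position: [0.5476, 0.1935, 0.1961]
tool_rot: [-0.816, -3.032, 0.004]
ft_force: [-0.3, -0.5, 0.5]
grip_width: 0.817
grip_force: 0.0
time: 19.85
position: [0.547, 0.3222, 0.1972]
tool_rot: [0.007, 3.142, -0.003]
ft_force: [-0.3, -0.9, 0.5]
grip_width: 0.798
grip_force: 0.0
```

View pics/t4c.png

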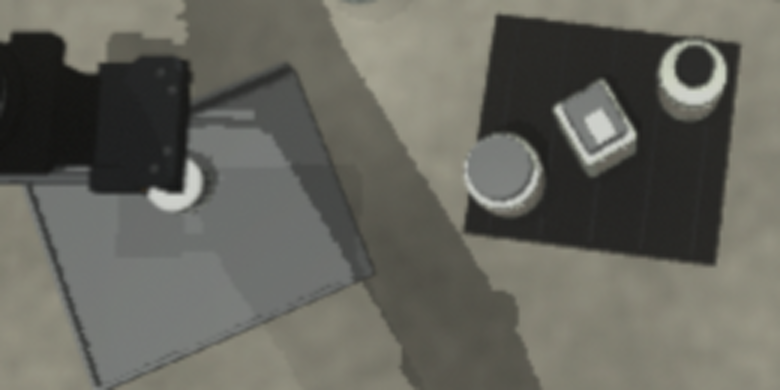

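View pics/s4.png

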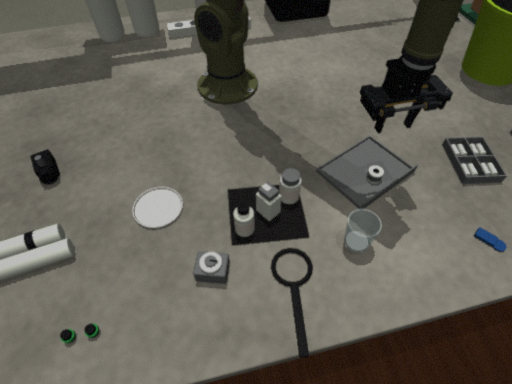

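All three containers are upright on the mat (scene: 244,222; 268,203; 290,187) and the cartridge is clear at (376,173). Next, the scene-view check of the cartridge position and the descent.

```bash
python3 - <<'E'
from h import *
S=Cam('scene');s=cv2.imread('pics/s4.png');g=cv2.cvtColor(s,cv2.COLOR_BGR2GRAY);m=np.zeros_like(g);m[160:185,362:392]=(g>140)[160:185,362:392]
k=max(cv2.findContours(m,0,2)[0],key=cv2.contourArea);e=cv2.fitEllipse(k);print(e,S.plane([e[0]],.034))
E
python3 -m crank '[[0.8,0,0,-0.25,0],[0.8,0,0,-0.5,0],[0.8,0,0,-0.7,0],[0.8,0,0,-0.75,0],[0.8,0,0,-0.75,0]]' 20
```

```text
((375.7407531738281, 170.5904998779297), (10.54243278503418, 15.011470794677734), 103.42793273925781) [[0.54618098 0.32445369 0.034     ]]
time: 20.58
position: [0.5467, 0.3243, 0.0481]
tool_rot: [0.002, 3.141, -0.0]
ft_force: [0.2, -0.6, 1.5]
grip_width: 0.799
grip_force: 0.0
```

```bash
python3 -m crank '[[0.8,0,0,-0.08,0],[0.8,0,0,-0.15,0],[0.8,0,0,-0.19,0],[0.8,0,0,-0.19,0],[0.8,0,0,-0.19,0]]' 20;  python3 -m crank '[[0.6,0,0,0,0],[0.4,0,0,0,0],[0.3,0,0,0,0],[0.3,0,0,0,0],[0.3,0,0,0,0]]' 20;  python3 -m crank '[[0.3,0,0,0.1,0],[0.3,0,0,0.25,0],[0.3,0,0,0.5,0],[0.3,0,0,0.75,0],[0.3,0,0,0.75,0]]' 20
```

```text
time: 21.2
position: [0.5464, 0.3252, 0.0099]
tool_rot: [-0.0, 3.141, 0.001]
ft_force: [0.1, 0.3, -0.3]
grip_width: 0.799
grip_force: 0.0
time: 21.82
position: [0.5461, 0.3251, 0.0097]
tool_rot: [-0.001, 3.141, 0.0]
ft_force: [0.7, -0.8, 0.1]
grip_width: 0.477
grip_force: 20.0
time: 22.45
position: [0.5492, 0.3266, 0.1665]
tool_rot: [0.0, 3.133, 0.01]
ft_force: [-0.1, 0.0, -1.5]
grip_width: 0.48
grip_force: 20.0
```

```bash
python3 -m crank '[[0.3,-0.02,-0.2,0,-0.0833],[0.3,-0.04,-0.45,0,-0.0833],[0.3,-0.0556,-0.7,0,-0.0833],[0.3,-0.0556,-0.766,0,-0.0833],[0.3,-0.0556,-0.766,0,-0.0833]]' 20; python3 -m crank '[[0.3,-0.02,-0.2,0,-0.0833],[0.3,-0.04,-0.45,0,-0.0833],[0.3,-0.0556,-0.7,0,-0.0833],[0.3,-0.0556,-0.766,0,-0.0833],[0.3,-0.0556,-0.766,0,-0.0833]]' 20; python3 -m crank '[[0.3,-0.02,-0.2,0,0],[0.3,-0.04,-0.45,0,0],[0.3,-0.0556,-0.7,0,0],[0.3,-0.0556,-0.766,0,0],[0.3,-0.0556,-0.766,0,0]]' 20; python3 -m crank '[[0.3,-0.02,-0.2,0,0],[0.3,-0.04,-0.45,0,0],[0.3,-0.0556,-0.7,0,0],[0.3,-0.0556,-0.766,0,0],[0.3,-0.0556,-0.766,0,0]]' 20
```

```text
time: 23.08
position: [0.5349, 0.1713, 0.1597]
tool_rot: [-0.814, -3.034, -0.001]
ft_force: [-0.4, 0.6, -1.1]
grip_width: 0.476
grip_force: 20.0
time: 23.7
position: [0.5242, 0.0199, 0.1597]
tool_rot: [-1.567, -2.723, -0.001]
ft_force: [0.5, 0.4, -0.3]
grip_width: 0.479
grip_force: 20.0
time: 24.32
position: [0.5135, -0.1329, 0.1594]
tool_rot: [-1.567, -2.722, -0.001]
ft_force: [-0.1, 0.3, -0.8]
grip_width: 0.479
grip_force: 20.0
time: 24.95
position: [0.5026, -0.2858, 0.1591]
tool_rot: [-1.567, -2.722, -0.001]
ft_force: [-0.2, -0.6, -0.9]
grip_width: 0.477
grip_force: 20.0
```

```bash
python3 -m crank '[[0.3,0,0,-0.25,0],[0.3,0,0,-0.5,0],[0.3,0,0,-0.65,0],[0.3,0,0,-0.72,0],[0.3,0,0,-0.745,0]]' 20; python3 -m crank '[[0.55,0,0,0,0],[0.7,0,0,0,0],[0.75,0,0,0,0],[0.75,0,0,0,0]]' 20;python3 -m crank '[[0.75,0,0,0.2,0],[0.75,0,0,0.45,0],[0.8,0,0,0.7,0],[1,0,0,0.9,0],[1,0,0,0.94,0]]' 20;  python3 -m crank '[[1,0.2,0.2,0,0],[1,0.3,0.45,0,0],[1,0.4,0.7,0,0],[1,0.4,0.8,0,0],[1,0.4,0.8,0,0]]' 20; python3 - <<'E'
from h import *
S=Cam('scene');T=Cam('top');s=snap('scene','s5');t=snap('top','t5')
crop(t,200,155,210,125,3,'t5a')
crop(t,335,205,75,75,6,'t5c');crop(s,125,175,70,60,6,'s5c')
a=cv2.imread('pics/t5c.png');b=cv2.imread('pics/s5c.png');b=cv2.resize(b,(420,360));o=np.zeros((450,880,3),np.uint8);o[:,:450]=a;o[:360,455:875]=b
cv2.imwrite('pics/p5.png',o[:, :800])
E
```

```text
time: 25.58
position: [0.5025, -0.2858, 0.0103]
tool_rot: [-1.566, -2.723, -0.001]
ft_force: [-0.0, -1.4, -0.8]
grip_width: 0.479
grip_force: 20.0
time: 26.08
position: [0.5019, -0.2879, 0.0111]
tool_rot: [1.57, 2.72, 0.001]
ft_force: [-1.0, -0.3, -0.2]
grip_width: 0.735
grip_force: 0.0
time: 26.7
position: [0.503, -0.2888, 0.2019]
tool_rot: [1.567, 2.716, 0.002]
ft_force: [-0.8, 0.1, 0.1]
grip_width: 0.943
grip_force: 0.0
time: 27.32
position: [0.5814, -0.1254, 0.1972]
tool_rot: [-1.563, -2.723, 0.001]
ft_force: [-1.1, -0.6, 0.1]
grip_width: 0.996
grip_force: 0.0
```

View pics/p5.png

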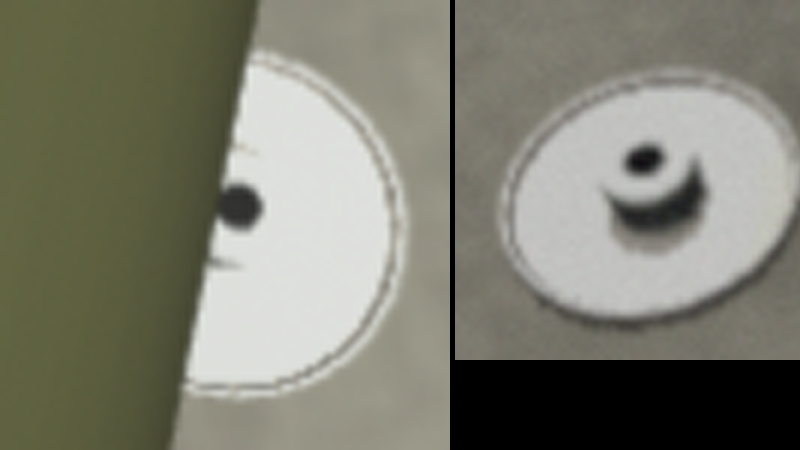

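The cartridge stands upright in the dish: hole at (239,207) in the top crop, (643,158) in the scene crop. I'll check the offset.

```bash
python3 - <<'E'
from h import *
S=Cam('scene');T=Cam('top')
print(T.plane([(239.5/6-.5+335,207.5/6-.5+205)],.034),S.plane([((643-455+.5)/6-.5+125,158.5/6-.5+175)],.034))
# dish outer rim from contour of white incl. rim, initial pictures
for c,n,b in((T,'top',(340,205,410,280)),(S,'scene',(125,180,190,235))):
    g=cv2.cvtColor(cv2.imread(f'pics/{n}0.png'),cv2.COLOR_BGR2GRAY);x0,y0,x1,y1=b
    m=np.zeros_like(g);m[y0:y1,x0:x1]=(g>150)[y0:y1,x0:x1]
    k=np.vstack(cv2.findContours(m,0,1)[0]);k=cv2.convexHull(k);p=c.plane(k[:,0],.01)[:,:2].astype(np.float32);print(n,cv2.minEnclosingCircle(p),cv2.fitEllipse(p))
E
```

```text
[[ 0.50219364 -0.28579791  0.034     ]] [[ 0.50106417 -0.28644589  0.034     ]]
top ((0.4992174804210663, -0.28833281993865967), 0.06805796176195145) ((0.49911820888519287, -0.2887386083602905), (0.13462506234645844, 0.1353740692138672), 83.23591613769531)
scene ((0.49978452920913696, -0.28902116417884827), 0.06647687405347824) ((0.5024489164352417, -0.2891746461391449), (0.12395566701889038, 0.13303923606872559), 174.96600341796875)
```

The cartridge is within about 4 mm of the dish centre. Next I return the jar, retracing its moves.

```bash
python3 -m crank '[[1,-0.04,0.25,0,0],[1,-0.08,0.5,0,0],[1,-0.12,0.75,0,0],[1,-0.159,0.9655,0,0],[1,-0.159,0.9655,0,0]]' 20; python3 -m crank '[[1,0,0,-0.25,0],[1,0,0,-0.5,0],[1,0,0,-0.7,0],[1,0,0,-0.755,0],[1,0,0,-0.755,0]]' 20; python3 -m crank '[[0.6,0,0,0,0],[0.4,0,0,0,0],[0.4,0,0,0,0],[0.4,0,0,0,0],[0.4,0,0,0,0]]' 20; python3 -m crank '[[0.4,0,0,0.2,0],[0.4,0,0,0.45,0],[0.4,0,0,0.7,0],[0.4,0,0,0.75,0],[0.4,0,0,0.75,0]]' 20
```

```text
time: 28.05
position: [0.5491, 0.068, 0.1982]
tool_rot: [-1.564, -2.723, -0.001]
ft_force: [-0.2, -0.5, -0.4]
grip_width: 1.004
grip_force: 0.0
time: 28.68
position: [0.5502, 0.0636, 0.0478]
tool_rot: [1.573, 2.719, -0.001]
ft_force: [0.0, 0.4, 0.2]
grip_width: 1.001
grip_force: 0.0
time: 29.3
position: [0.5503, 0.0657, 0.0481]
tool_rot: [1.569, 2.721, 0.002]
ft_force: [1.1, 1.6, 2.8]
grip_width: 0.638
grip_force: 20.0
time: 29.92
position: [0.5494, 0.0654, 0.197]
tool_rot: [-1.569, -2.721, 0.0]
ft_force: [0.1, -0.8, -2.9]
grip_width: 0.639
grip_force: 20.0
```

```bash
python3 -m crank '[[0.4,-0.02,0.25,0,0],[0.4,-0.04,0.5,0,0],[0.4,-0.07,0.75,0,0],[0.4,-0.0725,0.8,0,0],[0.4,-0.0725,0.8,0,0]]' 20; python3 -m crank '[[0.4,-0.02,0.25,0,0],[0.4,-0.04,0.5,0,0],[0.4,-0.07,0.75,0,0],[0.4,-0.0725,0.8,0,0],[0.4,-0.0725,0.8,0,0]]' 20; python3 -m crank '[[0.4,0,0,-0.25,0],[0.4,0,0,-0.5,0],[0.4,0,0,-0.65,0],[0.4,0,0,-0.72,0],[0.4,0,0,-0.75,0]]' 20; python3 -m crank '[[0.7,0,0,0,0],[0.9,0,0,0,0],[0.9,0,0,0,0],[0.9,0,0,0,0]]' 20;python3 -m crank '[[0.9,0,0,0.2,0],[0.9,0,0,0.45,0],[0.9,0,0,0.7,0],[1,0,0,0.75,0],[1,0,0,0.75,0]]' 20; python3 -m crank '[[1,0.04,-0.25,0,0],[1,0.08,-0.5,0,0],[1,0.12,-0.75,0,0],[1,0.1615,-0.972,0,0],[1,0.1615,-0.972,0,0]]' 20; python3 -m crank '[[1,0.04,-0.25,0,0],[1,0.08,-0.5,0,0],[1,0.12,-0.75,0,0],[1,0.1615,-0.972,0,0],[1,0.1615,-0.972,0,0]]' 20; python3 -m crank '[[1,0,0,-0.25,0],[1,0,0,-0.5,0],[1,0,0,-0.7,0],[1,0,0,-0.75,0],[1,0,0,-0.75,0]]' 20; python3 -m crank '[[0.6,0,0,0,0],[0.4,0,0,0,0],[0.4,0,0,0,0],[0.4,0,0,0,0],[0.4,0,0,0,0]]' 20; python3 -c "
from h import *
snap('scene','s6')"
```

```text
time: 30.55
position: [0.534, 0.2254, 0.1951]
tool_rot: [-1.567, -2.721, 0.007]
ft_force: [-1.2, -1.2, -2.8]
grip_width: 0.637
grip_force: 20.0
time: 31.18
position: [0.5212, 0.3837, 0.1964]
tool_rot: [1.571, 2.72, -0.004]
ft_force: [0.2, -0.6, -2.3]
grip_width: 0.641
grip_force: 20.0
time: 31.8
position: [0.5217, 0.3832, 0.048]
tool_rot: [1.573, 2.719, -0.002]
ft_force: [-7.5, -7.7, 20.8]
grip_width: 0.639
grip_force: 20.0
time: 32.3
position: [0.521, 0.3857, 0.0481]
tool_rot: [1.569, 2.721, 0.002]
ft_force: [0.2, 0.6, 0.8]
grip_width: 0.883
grip_force: 0.0
time: 32.92
position: [0.5209, 0.3856, 0.1981]
tool_rot: [1.57, 2.721, 0.002]
ft_force: [0.4, -0.3, -0.4]
grip_width: 0.983
grip_force: 0.0
time: 33.55
position: [0.5532, 0.1852, 0.1957]
tool_rot: [-1.58, -2.715, 0.006]
ft_force: [-0.6, 0.1, 0.6]
grip_width: 0.999
grip_force: 0.0
time: 34.17
position: [0.5848, -0.0076, 0.1961]
tool_rot: [-1.578, -2.716, 0.005]
ft_force: [0.1, 0.6, -0.4]
grip_width: 0.999
grip_force: 0.0
time: 34.8
position: [0.5851, -0.0023, 0.0471]
tool_rot: [-1.568, -2.721, 0.001]
ft_force: [-0.1, -0.6, -0.8]
grip_width: 1.002
grip_force: 0.0
time: 35.42
position: [0.5856, -0.0034, 0.0479]
tool_rot: [1.57, 2.721, 0.001]
ft_force: [-1.2, -0.6, 2.7]
grip_width: 0.599
grip_force: 20.0
```

View pics/s6.png

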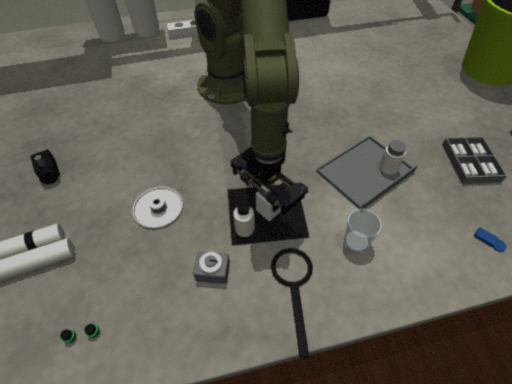

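The jar is back in the caddy, upright (395,157). The feeder is gripped.

```bash
python3 -m crank '[[0.4,0,0,0.2,0],[0.4,0,0,0.45,0],[0.4,0,0,0.7,0],[0.4,0,0,0.75,0],[0.4,0,0,0.75,0]]' 20; python3 -m crank '[[0.4,-0.01,0.2,0,0],[0.4,-0.02,0.45,0,0],[0.4,-0.04,0.68,0,0],[0.4,-0.04,0.68,0,0]]' 20; python3 -m crank '[[0.4,-0.01,0.2,0,0],[0.4,-0.02,0.45,0,0],[0.4,-0.04,0.68,0,0],[0.4,-0.04,0.68,0,0],[0.4,-0.04,0.68,0,0]]' 20; python3 -m crank '[[0.4,0,0,-0.25,0],[0.4,0,0,-0.5,0],[0.4,0,0,-0.65,0],[0.4,0,0,-0.72,0],[0.4,0,0,-0.745,0]]' 20; python3 -m crank '[[0.7,0,0,0,0],[0.9,0,0,0,0],[0.9,0,0,0,0],[0.9,0,0,0,0]]' 20;python3 -m crank '[[0.9,0,0,0.2,0],[0.9,0,0,0.45,0],[0.9,0,0,0.7,0],[1,0,0,0.75,0],[1,0,0,0.75,0]]' 20; python3 -m crank '[[1,0.04,-0.25,0,0],[1,0.08,-0.5,0,0],[1,0.12,-0.75,0,0],[1,0.1325,-0.856,0,0],[1,0.1325,-0.856,0,0]]' 20; python3 -m crank '[[1,0.04,-0.25,0,0],[1,0.08,-0.5,0,0],[1,0.12,-0.75,0,0],[1,0.1325,-0.856,0,0],[1,0.1325,-0.856,0,0]]' 20; python3 -m crank '[[1,0,0,-0.25,0],[1,0,0,-0.5,0],[1,0,0,-0.7,0],[1,0,0,-0.76,0],[1,0,0,-0.76,0]]' 20; python3 -m crank '[[0.6,0,0,0,0],[0.4,0,0,0,0],[0.3,0,0,0,0],[0.3,0,0,0,0],[0.3,0,0,0,0]]' 20
```

```text
time: 36.1
position: [0.5852, -0.0033, 0.1974]
tool_rot: [-1.57, -2.721, -0.0]
ft_force: [0.1, -0.0, -2.3]
grip_width: 0.593
grip_force: 20.0
time: 36.6
position: [0.5748, 0.1385, 0.1943]
tool_rot: [-1.556, -2.724, 0.004]
ft_force: [0.0, 0.0, -1.5]
grip_width: 0.597
grip_force: 20.0
time: 37.22
position: [0.569, 0.2666, 0.1957]
tool_rot: [-1.571, -2.72, 0.006]
ft_force: [1.0, -0.4, -0.5]
grip_width: 0.594
grip_force: 20.0
time: 37.85
position: [0.5697, 0.2671, 0.0482]
tool_rot: [1.572, 2.72, -0.001]
ft_force: [-0.0, 0.4, -1.4]
grip_width: 0.597
grip_force: 20.0
time: 38.35
position: [0.5697, 0.2688, 0.0492]
tool_rot: [1.569, 2.721, 0.002]
ft_force: [-0.5, -0.2, 0.6]
grip_width: 0.878
grip_force: 0.0
time: 38.98
position: [0.5696, 0.2687, 0.1991]
tool_rot: [1.569, 2.721, 0.002]
ft_force: [1.0, 0.0, -0.9]
grip_width: 0.988
grip_force: 0.0
time: 39.6
position: [0.5953, 0.0959, 0.1973]
tool_rot: [-1.573, -2.718, 0.002]
ft_force: [-0.2, 1.2, -0.3]
grip_width: 1.003
grip_force: 0.0
time: 40.22
position: [0.6224, -0.0731, 0.1977]
tool_rot: [-1.57, -2.72, 0.001]
ft_force: [0.1, 0.7, 0.0]
grip_width: 0.999
grip_force: 0.0
time: 40.85
position: [0.6225, -0.0716, 0.0463]
tool_rot: [-1.566, -2.722, -0.0]
ft_force: [0.3, 0.3, -0.4]
grip_width: 0.997
grip_force: 0.0
time: 41.48
position: [0.6226, -0.0737, 0.0468]
tool_rot: [1.57, 2.721, 0.001]
ft_force: [0.0, 0.3, 1.6]
grip_width: 0.571
grip_force: 20.0
```

```bash
python3 -m crank '[[0.3,0,0,0.2,0],[0.3,0,0,0.45,0],[0.3,0,0,0.7,0],[0.3,0,0,0.75,0],[0.3,0,0,0.75,0]]' 20; python3 -m crank '[[0.3,-0.1,0.25,0,0],[0.3,-0.2,0.5,0,0],[0.3,-0.27,0.75,0,0],[0.3,-0.34,0.95,0,0],[0.3,-0.34,0.95,0,0]]' 20; python3 -m crank '[[0.3,-0.1,0.25,0,0],[0.3,-0.2,0.5,0,0],[0.3,-0.27,0.75,0,0],[0.3,-0.34,0.95,0,0],[0.3,-0.34,0.95,0,0]]' 20;  python3 -m crank '[[0.3,0,0,-0.25,0],[0.3,0,0,-0.5,0],[0.3,0,0,-0.65,0],[0.3,0,0,-0.72,0],[0.3,0,0,-0.745,0]]' 20;  python3 -m crank '[[0.7,0,0,0,0],[0.9,0,0,0,0],[0.9,0,0,0,0],[0.9,0,0,0,0]]' 20;python3 -m crank '[[0.9,0,0,0.2,0],[0.9,0,0,0.45,0],[0.9,0,0,0.7,0],[1,0,0,0.8,0],[1,0,0,0.8,0]]' 20; python3 -m crank '[[1,0,-0.25,0,0],[1,0,-0.5,0,0],[1,0,-0.7,0,0],[1,0,-1,0,0],[1,0,-1,0,0]]' 20; python3 -m crank '[[1,0,-0.25,0,0],[1,0,-0.5,0,0],[1,0,-0.7,0,0],[1,0,-1,0,0],[1,0,-1,0,0]]' 20; python3 - <<'E'
from h import *
s=snap('scene','s7');t=snap('top','t7');t0=cv2.imread('pics/top0.png');s0=cv2.imread('pics/scene0.png')
f=lambda i:cv2.resize(i[175:295,50:180],None,fx=3,fy=3,interpolation=2)
g=lambda i:cv2.resize(i[130:205,310:420],(390,266),interpolation=2)
cv2.imwrite('pics/p7.png',np.vstack([np.hstack([f(t0),f(t)]),np.hstack([g(s0),g(s)])])[:600])
E
```

```text
time: 42.1
position: [0.6221, -0.0737, 0.1961]
tool_rot: [-1.57, -2.721, -0.0]
ft_force: [0.4, 0.3, -3.3]
grip_width: 0.566
grip_force: 20.0
time: 42.72
position: [0.5512, 0.1214, 0.1935]
tool_rot: [-1.556, -2.723, 0.004]
ft_force: [1.1, -1.0, -2.0]
grip_width: 0.566
grip_force: 20.0
time: 43.35
position: [0.4833, 0.3096, 0.1938]
tool_rot: [-1.559, -2.724, 0.005]
ft_force: [-0.0, 0.1, -2.8]
grip_width: 0.573
grip_force: 20.0
time: 43.98
position: [0.4862, 0.3046, 0.0467]
tool_rot: [-1.571, -2.72, 0.004]
ft_force: [-5.5, -5.4, 15.8]
grip_width: 0.566
grip_force: 20.0
time: 44.48
position: [0.4867, 0.3066, 0.0482]
tool_rot: [1.569, 2.721, 0.002]
ft_force: [0.1, 0.2, 0.2]
grip_width: 0.874
grip_force: 0.0
time: 45.1
position: [0.4874, 0.3069, 0.2096]
tool_rot: [1.569, 2.72, 0.007]
ft_force: [-0.3, -0.1, -0.1]
grip_width: 0.98
grip_force: 0.0
time: 45.72
position: [0.4859, 0.1006, 0.2063]
tool_rot: [-1.581, -2.714, 0.003]
ft_force: [0.9, 1.0, 1.0]
grip_width: 0.998
grip_force: 0.0
time: 46.35
position: [0.4854, -0.0983, 0.2068]
tool_rot: [-1.581, -2.715, 0.003]
ft_force: [0.3, 0.9, 0.8]
grip_width: 1.003
grip_force: 0.0
```

View pics/p7.png

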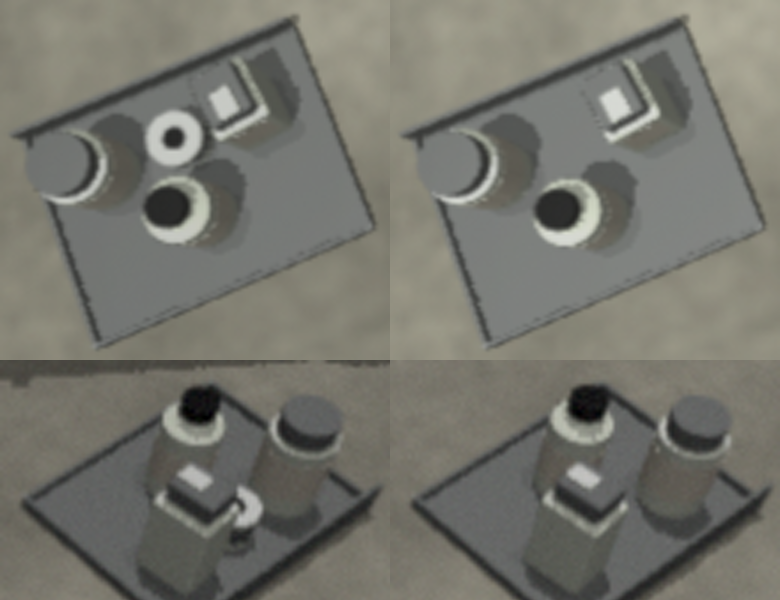

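View pics/s7.png

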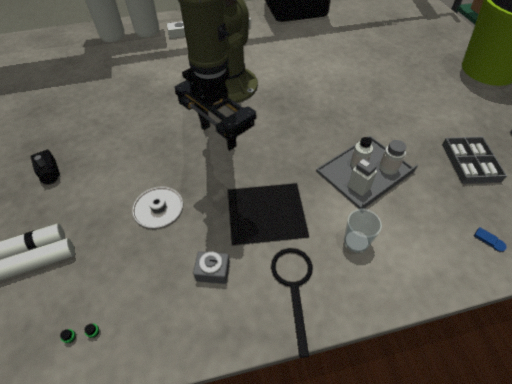

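The before and after crops match to about a pixel: bottle cap (167,210) vs (557-390,210), jar and feeder the same. The cartridge is in the dish at (158,206), and the arm is clear and the beaker and timer haven't moved.

```bash
python3 -m crank '[[1,0,0,0,0],[1,0,0,0,0],[1,0,0,0,0]]' >/dev/null; python3 -c "
from bench import *
print(close_job())"
```

```text
the job is handed in; nothing more can be done
None
```

I handed the job in at about 47 s: the cartridge stands within about 4 mm of the dish centre, and the bottle, dispenser and jar are upright at their original spots (positions match the start to about a pixel). The beaker and timer are untouched, and no verdict came back.

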